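Lock the drying arm with its loop pin

TASK

Lock the wooden drying arm onto its bracket: take the slim red-handled pin from its wooden stand and push it down through the brass-mouthed hole in the square shaft until its flange rests on the brass, with its open loop pointing out past the shaft's free end. Then press the loop down until its spring snaps it over the shaft end, let go, and leave the thick blue pin standing in its own stand.

Things in the scene. Friction and masses are not known exactly. Their poses are not given: they have to be found in the camera images.
- pin: Red-handled steel pin upright in a stand 70 mm high. Origin: on its axis, underside of flange; z up; hinged wire loop on -x side. Shank 12 mm thick, pointed, to z = -62. Flange 38 mm across, z 0 to 6. Handle 24 (x) by 12 (y: grip this way), z 6 to 46: grip with fingertips above z = 12. Loop hinge along y at x = -10, z = 4; arms at y = +-24; red tab 26 wide (y), 56 to 72 mm from hinge. 0.15 kg.
- loop (a joint): Red pin's loop angle, rad: 0 = open, held by its spring towards the pin's -x, 25 degrees above level (tab 51 to 65 mm out from the hinge, 24 to 30 mm above it); grows swinging down; 2.0 = shut, hanging straight down. Over-centre spring: below 0.55 (6 degrees under level) it springs back open, beyond it snaps shut. Pressing the tab (under 2 N) straight down to 20 mm below the hinge does it.
- bracket: Fixed grey bracket with yellow hub, wooden arm and 30 mm square steel shaft, free end towards its -x. Origin on the counter below the shaft's vertical hole, z up. Hole 18 mm wide, flared brass mouth on top (38 mm outside, 32 inside, rim z = 122). Shaft z 80 to 110, end at x = -18; hub (radius 28) from x = +30. Pin seated: flange on the rim, pin origin z = 122, pin x along bracket x.
- blue_pin: Bystander of the same form as the red pin (same origin and axes, loop on -x side), with a blue handle and a shank 24 mm thick, too thick for the hole; upright in a similar stand. Leave it there.

How it is judged:
By the outcome, as a careful person would: the job done as asked, in the order asked, and still so for the second after the job is handed in, with the robot touching nothing.
It also fails if it takes over 43 s, if anything falls off the work surface, if the arm or the gripper's body presses on something with over 40 N, if the wrist force passes 120 N, or if a joint passes its speed limit or range.

ROBOT

A 6-joint arm with a two-finger parallel gripper is mounted at the origin on the work surface. World frame = base frame: x ahead of the robot, y to its left, z up, the work surface at z = 0. Lengths are in m, angles in rad, forces in N, time in s.
With the tool pointing down it reaches from about 0.375 to 0.9 m from the base axis. Payload 3.1 kg.
Tool frame: the origin (TCP) lies midway between the tips of the shut fingers; the grasp point (between the pads) lies 19 mm behind it; z points along the fingers, y is the line along which they close (so a half turn about z gives the same grasp; the last joint's range is limited). The gripper opens to 87 mm and grips with 3 to 60 N. Pads are 19 mm wide; open, the fingers measure 117 mm over their backs; the gripper's body (75 mm by 190 mm) begins 51 mm behind the grasp point.
Start: joints at [-1.367, 0.527, 1.433, -0, 1.181, -0.178], TCP at [0.233, -0.58, 0.223] pointing down, gripper open.
Joint ranges: [-3.08, 3.08], [-0.75, 2.2], [0.22, 2.44], [-1.43, 4.57], [0, 2.65], [-2.85, 2.85]. Speed limits (rad/s): [2.79, 2.79, 3.14, 3.14, 3.14, 3.14].

INTERFACE

Orientations are given as a unit quaternion [x, y, z, w].
In Python, from rig import get_obs, cams, job gives the robot as it stands.
- The arm moves only by the tool servo_tool, never from a script. Its argument "moves" is text: rows parted by semicolons, each of 5 numbers parted by spaces: the shift along the tool's x, y, z in m, then the turn about the tool's z in degrees, then the finger opening in m, from 0 to 0.087. In form: dx dy dz spin claw; .... A call has 1 to 10 rows; each row is the pose to reach, as a shift and turn from the pose commanded when the call began, along the tool's axes at that moment; what a row does not reach only later rows make up. A row lasts 1/12 s, in which the tool goes at most 41.7 mm and 7.16 degrees, less where a joint would pass 70% of its speed; a pose out of reach is approached as far as the arm can. A call with a gripper value outside its range is refused whole. The fingers move at their own pace and stop on an object; "grip_force" is the grip in N (left out, the last holds). Time passes only in rows, so rows that repeat a pose let the fingers close. It gives the time, the measured TCP pose, the force, the opening and the grip force at its end, in the units of the state.
- get_obs(): the state, without advancing time (a new reading comes with each control period).
- cams.camera(name): name is "scene" or "top" or "wrist"; returns the picture (400x640x3 uint8, blue, green, red); there is no depth.
- cams.camera_model(name): a dict with "fx", "fy", "cx", "cy" (pixels), "R" (3x3) and "t" (3): a world point X has camera coordinates R X + t. Camera axes: x right, y down, z forward; pixel columns grow to the right and rows downward; lengths in m; the calibration is good to about 2 mm. A picture is of the moment at which its call begins: read the wrist's pose just before it. camera_model takes no time and is no camera call; for the wrist camera it gives the pose at the moment of the call.
- job.hand_in(): hands the job in; it is judged then, once.
The state is a dict: "time": time; "q": joint angles; "joint_velocities": joint speeds; "joint_torque": joint torques, N m; "position": TCP position; "tool_rot": TCP orientation; "ft_force": force on the tool from outside, world axes, zero at the start; "moment": the same for the moment, N m; "grip_width": finger opening in m; "grip_force": force on a finger pad.
Only numpy, scipy, OpenCV 4.12 (cv2) and the standard library are available. Lean on these libraries where they do the work, as an engineer would, in place of code of your own. Each camera call takes 0.05 s, during which the arm holds its last target. There are 200 camera calls.

## Working session

There is one attempt and no reset: what is moved stays moved. The work goes in short steps, Python scripts to look and compute and a tool call to move; the robot and the scene stay as the last step left them, time stands still between calls to the robot, and variables do not carry over. Pictures are saved under pics/ and viewed, at most 10 in all, crops included, and the job is handed in when it is done.

Besides the shell and the picture viewer there is one more tool, called after "Emit:" as name(argument=value, ...), one argument or row to a line, values as JSON. servo_tool: Moves the arm, as the interface text tells. Its arguments: {"type":"object","properties":{"moves":{"type":"string"},"grip_force":{"type":"number"}},"required":["moves"]}

```bash
mkdir -p pics; cat > h.py <<'E'
import numpy as np, cv2
from rig import get_obs, cams, job
def ray(m,u,v):
    R=np.array(m["R"]);t=np.array(m["t"]);d=R.T@np.array([(u-m["cx"])/m["fx"],(v-m["cy"])/m["fy"],1.])
    return -R.T@t,d
def onz(m,u,v,z):
    o,d=ray(m,u,v);return o+d*(z-o[2])/d[2]
def proj(m,X):
    c=np.array(m["R"])@np.array(X)+np.array(m["t"]);return m["fx"]*c[0]/c[2]+m["cx"],m["fy"]*c[1]/c[2]+m["cy"]
def tri(m1,p1,m2,p2):
    o1,d1=ray(m1,*p1);o2,d2=ray(m2,*p2);s=np.linalg.lstsq(np.c_[d1,-d2],o2-o1,rcond=None)[0]
    a=o1+d1*s[0];b=o2+d2*s[1];return (a+b)/2,np.linalg.norm(a-b)
E
python3 - <<'E'
from h import *
ims=[]
for n in("scene","top"):
    im=cams.camera(n);cv2.imwrite(f"pics/{n}0.png",im)
    m=cams.camera_model(n);print(n,np.round(-np.array(m["R"]).T@np.array(m["t"]),3),m["fx"])
o=get_obs();print(o["time"],o["position"],o["tool_rot"])
E
```

```text
scene [ 0.892 -0.331  0.565] 368.59063055703524
top [ 0.397 -0.057  1.129] 496.9778735789612
0.1 [ 0.23332229 -0.57910673  0.22166591] [ 9.81740647e-01  1.90221820e-01 -2.98050359e-05 -9.79882359e-04]
```

View pics/scene0.png

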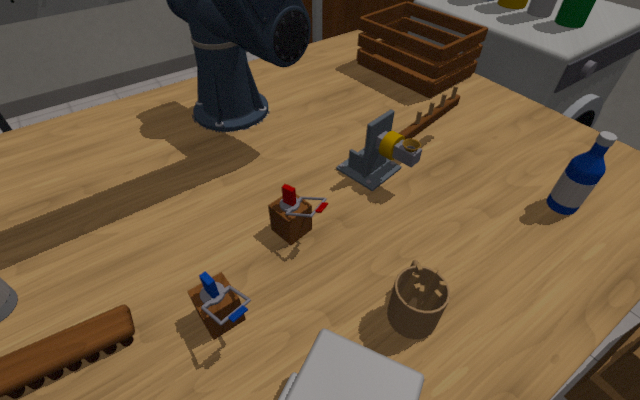

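View pics/top0.png

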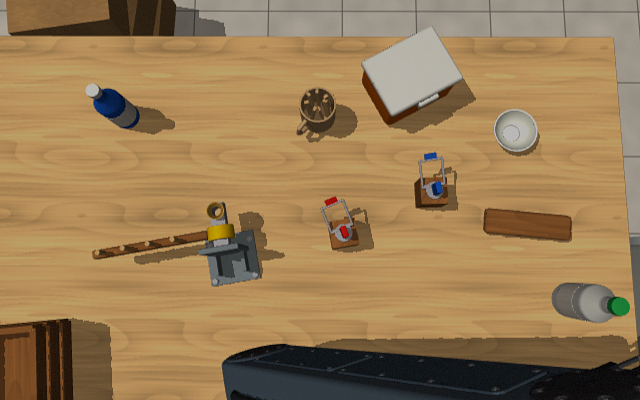

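The scene view shows the red pin at (290,195) with its tab at (322,207), the blue pin at (208,285) and the brass mouth at about (411,145). The top view shows the red handle at (344,232) with its tab at (332,202), the brass mouth at (216,210), the hub at (221,232) and the blue pin at (435,188).

```bash
python3 - <<'E'
from h import *
M={n:cams.camera_model(n) for n in("scene","top")}
def blobs(n,lo,hi,roi,mn=15):
    im=cv2.imread(f"pics/{n}0.png");h=cv2.cvtColor(im,cv2.COLOR_BGR2HSV)
    k=cv2.inRange(h,lo,hi);z=np.zeros_like(k);x0,y0,x1,y1=roi;z[y0:y1,x0:x1]=k[y0:y1,x0:x1]
    c,_,st,ce=cv2.connectedComponentsWithStats(z)[0:4]
    return [(st[i].tolist(),ce[i].round(1).tolist()) for i in range(1,c) if st[i][4]>=mn]
R=((0,170,90),(6,255,255))
print("redtop",blobs("top",*R,(310,190,370,250)));print("redscene",blobs("scene",*R,(270,175,340,220)))
B=((12,90,60),(26,230,255))
Y=((22,200,100),(32,255,255))
print("hub",blobs("top",*Y,(195,215,245,250)),blobs("scene",*Y,(370,120,430,170)))
for n,roi in(("top",(195,195,245,245)),("scene",(330,105,440,195))):
    im=cv2.imread(f"pics/{n}0.png");x0,y0,x1,y1=roi
    cv2.imwrite(f"pics/{n}c.png",cv2.resize(im[y0:y1,x0:x1],None,fx=5 if n=='scene' else 8,fy=5 if n=='scene' else 8,interpolation=cv2.INTER_CUBIC))
a=cv2.imread("pics/topc.png");b=cv2.imread("pics/scenec.png");H=max(len(a),len(b))
p=lambda i:cv2.copyMakeBorder(i,0,H-len(i),0,0,cv2.BORDER_CONSTANT)
s=np.hstack([p(a),p(b)]);print(s.shape);cv2.imwrite("pics/crop1.png",cv2.resize(s,None,fx=.8,fy=.8))
E
```

```text
redtop [([325, 197, 12, 9, 66], [330.5, 200.7]), ([340, 226, 9, 12, 64], [344.0, 231.3])]
redscene [([282, 184, 13, 8, 56], [288.2, 187.4]), ([316, 202, 12, 10, 58], [321.5, 206.8])]
hub [([207, 224, 24, 17, 306], [218.6, 231.8])] [([383, 131, 21, 16, 179], [391.2, 137.8])]
(450, 950, 3)
```

View pics/crop1.png

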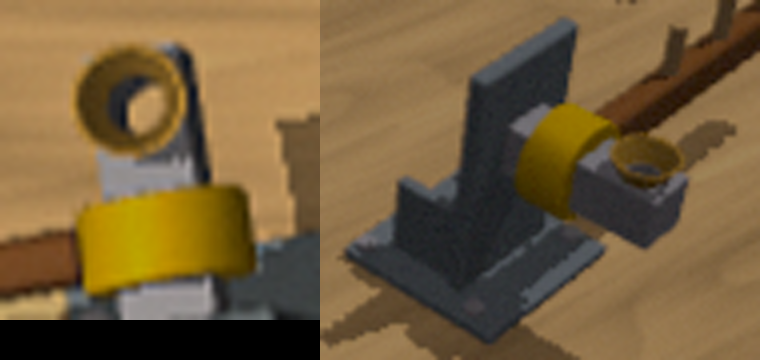

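The crop shows the rim centre at about (215.3,210.5) in the top view and (412,144.5) in the scene view. The shaft points up and slightly left in the top image, 7 to 10° off.

```bash
python3 - <<'E'
from h import *
s,t=cams.camera_model("scene"),cams.camera_model("top")
for n,a,b in(("rim",(412,144.5),(215.3,210.5)),("tab",(321.5,206.8),(330.5,200.7)),("handle",(288.2,187.4),(344,231.3))):
    X,g=tri(s,a,t,b);print(n,X.round(4),round(g,4))
print("rim@.122",onz(t,215.3,210.5,.122).round(4),onz(s,412,144.5,.122).round(4))
h=onz(t,344,231.3,.114);tb=onz(t,330.5,200.7,.101);print(h,tb,np.degrees(np.arctan2(*(tb-h)[[1,0]])))
o=get_obs();q=o["tool_rot"]
from scipy.spatial.transform import Rotation as Ro
print(Ro.from_quat(q).as_matrix().round(3),o["position"])
w=cams.camera_model("wrist");R=Ro.from_quat(q).as_matrix()
print("cam in tool",(R.T@(-np.array(w["R"]).T@np.array(w["t"])-o["position"])).round(3),(R.T@np.array(w["R"]).T).round(2),w["fx"])
E
```

```text
rim [0.5124 0.1669 0.1189] 0.0018
tab [ 0.535  -0.07    0.1015] 0.0007
handle [ 0.4706 -0.0973  0.1131] 0.0002
rim@.122 [0.5114 0.1656 0.122 ] [0.5154 0.1644 0.122 ]
[ 0.47053765 -0.09721298  0.114     ] [ 0.53525597 -0.06965665  0.101     ] 23.06376075728888
[[ 0.928  0.373 -0.   ]
 [ 0.373 -0.928  0.002]
 [ 0.    -0.002 -1.   ]] [ 0.23332229 -0.57910673  0.22166591]
cam in tool [ 0.082  0.    -0.161] [[-0.   -0.95 -0.3 ]
 [ 1.   -0.   -0.  ]
 [ 0.   -0.3   0.95]] 301.71973075202607
```

Emit:
servo_tool(
  moves="0.0298 -0.0267 0 0 0.05; 0.0596 -0.0534 0 0 0.05; 0.0894 -0.0801 0 0 0.05; 0.119 -0.107 0 0 0.05; 0.149 -0.1335 0 0 0.05; 0.179 -0.160 0 0 0.05; 0.209 -0.187 0 0 0.05; 0.238 -0.2136 0 0 0.05; 0.268 -0.240 0 0 0.05; 0.298 -0.267 0 0 0.05",
)

```text
time: 0.93
position: [0.4105, -0.2189, 0.2224]
tool_rot: [0.982, 0.19, -0.0, -0.0]
ft_force: [0.3, -1.1, -0.3]
grip_width: 0.0502
grip_force: 0.0
```

Emit:
servo_tool(
  moves="0.0298 -0.0267 0 -1 0.04; 0.0596 -0.0534 0 -1 0.04; 0.089 -0.0800 0 -1 0.04; 0.1018 -0.0917 0 -1 0.04; 0.1018 -0.0917 0 -1 0.04; 0.1018 -0.0917 0 -1 0.04",
)

```text
time: 1.43
position: [0.4703, -0.0968, 0.2223]
tool_rot: [0.98, 0.2, -0.0, 0.0]
ft_force: [0.3, -0.8, 0.5]
grip_width: 0.04
grip_force: 0.0
```

```bash
python3 - <<'E'
from h import *
from scipy.spatial.transform import Rotation as Ro
o=get_obs();im=cams.camera("wrist");m=cams.camera_model("wrist");cv2.imwrite("pics/w1.png",im)
R=Ro.from_quat(o["tool_rot"]).as_matrix();p=np.array(o["position"]);print(o["time"],p,R[:,0].round(3))
h=cv2.cvtColor(im,cv2.COLOR_BGR2HSV);k=cv2.inRange(h,(0,170,80),(6,255,255))
n,_,st,ce=cv2.connectedComponentsWithStats(k)
for i in range(1,n):
    if st[i][4]>40: print(st[i],ce[i].round(1), onz(m,*ce[i],.116).round(4), onz(m,*ce[i],.101).round(4), "rect",cv2.minAreaRect(np.argwhere(_==i)[:,::-1].astype(np.float32)))
print("exp", proj(m,(.4705,-.0972,.116)))
E
```

```text
1.4333 [ 0.47028722 -0.09676531  0.22230229] [ 0.92   0.392 -0.001]
[309 109  28  13 363] [322.5 115. ] [ 0.5366 -0.0711  0.116 ] [ 0.536  -0.0715  0.101 ] rect ((322.5, 115.0), (12.0, 27.0), 90.0)
[317 180  12  25 296] [322.5 192.1] [ 0.4732 -0.0981  0.116 ] [ 0.4691 -0.1     0.101 ] rect ((322.5, 192.0), (24.0, 11.0), 90.0)
exp (np.float64(320.442449976314), np.float64(194.24617548742572))
```

View pics/w1.png

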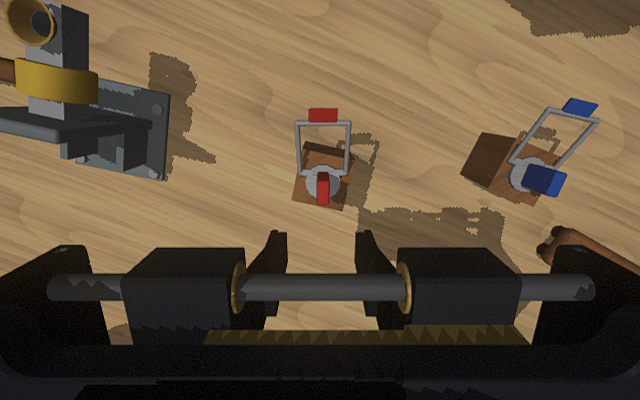

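The wrist view shows the red handle at (322,192) and its tab at (322,115), both in line with the finger centre. I'll descend with a 1–2 mm correction and grip.

Emit:
servo_tool(
  moves="0.001 0.002 0.035 0 0.04; 0.001 0.002 0.07 0 0.04; 0.001 0.002 0.105 0 0.04; 0.001 0.002 0.13 0 0.04; 0.001 0.002 0.137 0 0.04; 0.001 0.002 0.137 0 0.04; 0.001 0.002 0.137 0 0.0; 0.001 0.002 0.137 0 0.0; 0.001 0.002 0.137 0 0.0; 0.001 0.002 0.137 0 0.0",
  grip_force=30,
)

```text
time: 2.32
position: [0.473, -0.0996, 0.087]
tool_rot: [0.98, 0.199, 0.001, 0.001]
ft_force: [-0.3, -0.0, 0.7]
grip_width: 0.0212
grip_force: 0.0
```

Emit:
servo_tool(
  moves="0 0 0 0 0.0; 0 0 0 0 0.0; 0 0 0 0 0.0; 0 0 0 0 0.0",
)

```text
time: 2.65
position: [0.4724, -0.0991, 0.0865]
tool_rot: [0.98, 0.199, 0.001, 0.0]
ft_force: [-0.6, 1.3, 6.5]
grip_width: 0.0119
grip_force: 30.0
```

Emit:
servo_tool(
  moves="0 0 -0.02 0 0; 0 0 -0.05 0 0; 0 0 -0.085 0 0; 0 0 -0.12 0 0; 0 0 -0.14 0 0; 0 0 -0.14 0 0; 0 0 -0.14 0 0",
)

```text
time: 3.23
position: [0.4724, -0.0992, 0.2264]
tool_rot: [0.98, 0.199, 0.001, 0.001]
ft_force: [-0.7, 0.2, -2.0]
grip_width: 0.012
grip_force: 30.0
```

```bash
python3 - <<'E'
from h import *
from scipy.spatial.transform import Rotation as Ro
o=get_obs();im=cams.camera("wrist");m=cams.camera_model("wrist");cv2.imwrite("pics/w2.png",im)
R=Ro.from_quat(o["tool_rot"]).as_matrix();p=np.array(o["position"]);print(o["time"],p,o["grip_width"],o["ft_force"],R[:,0].round(3),R[:,1].round(3))
D=np.array([.5124,.1665])-p[:2];print("to rim in tool",(R[:2,:2].T@D).round(4))
E
```

```text
3.2333 [ 0.47235539 -0.09917669  0.22644202] 0.012036370282827138 [-0.74406307  0.23394675 -2.02850652] [0.921 0.39  0.002] [ 0.39  -0.921  0.002]
to rim in tool [ 0.1405 -0.229 ]
```

View pics/w2.png

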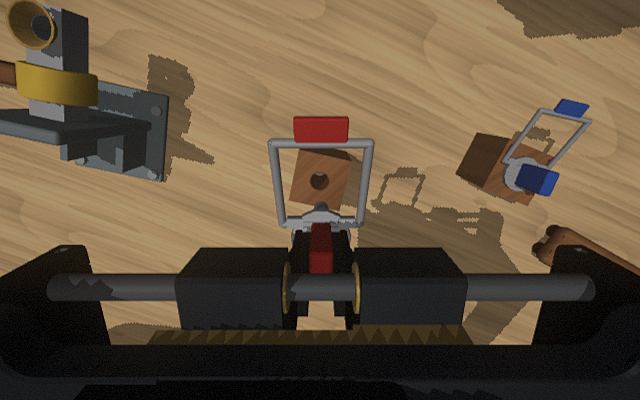

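The pin is held upright: the tab is at (321,129), the handle at (321,248) and the empty stand hole at (319,180). Next I'll measure the pin in the tool frame and the height of the bracket plate.

```bash
python3 - <<'E'
from h import *
from scipy.spatial.transform import Rotation as Ro
o=get_obs();m=cams.camera_model("wrist");im=cv2.imread("pics/w2.png")
R=Ro.from_quat(o["tool_rot"]).as_matrix();p=np.array(o["position"])
k=cv2.inRange(cv2.cvtColor(im,cv2.COLOR_BGR2HSV),(0,170,60),(6,255,255));k[160:]=0
r=cv2.minAreaRect(np.argwhere(k>0)[:,::-1].astype(np.float32));print(r)
X=onz(m,*r[0],p[2]-.0164+.031);print("tab in tool",(R.T@(X-p)).round(4))
s=cams.camera_model("scene")
for u,v in((393.7,110.5),(369,124)):
    a,d=ray(s,u,v)
    for x in(.43,.45):print((a+d*(x-a[0])/d[0]).round(3))
E
```

```text
((320.5, 129.0), (24.0, 55.0), 90.0)
tab in tool [ 0.0699 -0.0001 -0.0147]
[0.43  0.191 0.146]
[0.45  0.168 0.164]
[0.43  0.124 0.139]
[0.45  0.104 0.157]
```

Emit:
servo_tool(
  moves="0.013 -0.030 0 0 0; 0.026 -0.060 0 0 0; 0.039 -0.090 0 2 0; 0.052 -0.120 0 4 0; 0.065 -0.150 0 7 0; 0.078 -0.180 0 10 0; 0.09 -0.21 0 13 0; 0.0975 -0.230 0 14 0; 0.1014 -0.2395 0 14 0; 0.1014 -0.2395 0 14 0",
)

```text
time: 4.12
position: [0.4707, 0.1625, 0.2237]
tool_rot: [0.997, 0.08, -0.002, -0.0]
ft_force: [1.1, -0.8, -1.6]
grip_width: 0.0117
grip_force: 30.0
```

```bash
python3 - <<'E'
from h import *
from scipy.spatial.transform import Rotation as Ro
o=get_obs();im=cams.camera("wrist");m=cams.camera_model("wrist");cv2.imwrite("pics/w3.png",im)
R=Ro.from_quat(o["tool_rot"]).as_matrix();p=np.array(o["position"]);print(o["time"],p,R[:,0].round(3),R[:,1].round(3))
for X in((.5124,.1665,.122),): print("exp rim",proj(m,X))
cv2.imwrite("pics/w3c.png",cv2.resize(im[60:260,200:440],None,fx=3,fy=3,interpolation=cv2.INTER_CUBIC))
E
```

```text
4.1167 [0.47065307 0.16250391 0.2237085 ] [ 0.987  0.159 -0.004] [ 0.159 -0.987 -0.   ]
exp rim (np.float64(322.1265912261168), np.float64(150.34396255768013))
```

View pics/w3c.png

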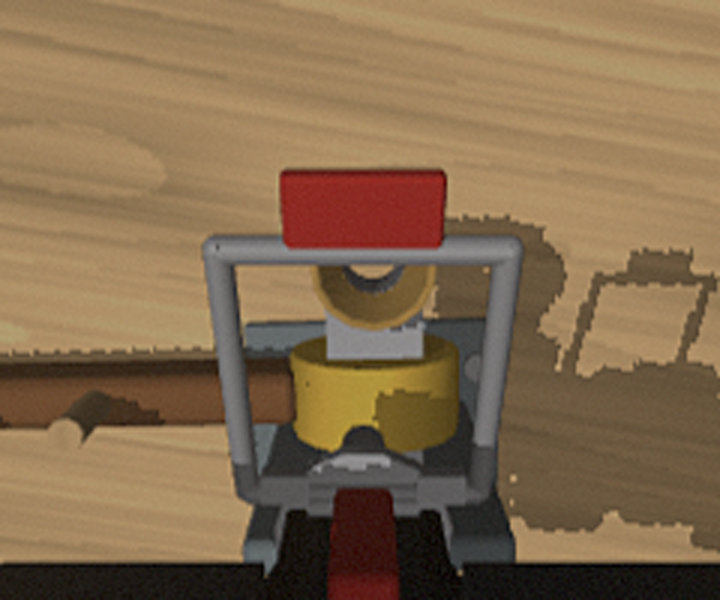

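The crop shows the hub and shaft square to the tool, with the rim at column 374/3+200≈324.7 and its near edge at row 60+330/3=170. The loop points along the shaft.

```bash
python3 - <<'E'
from h import *
from scipy.spatial.transform import Rotation as Ro
o=get_obs();m=cams.camera_model("wrist")
R=Ro.from_quat(o["tool_rot"]).as_matrix();p=np.array(o["position"]);
e=onz(m,324.6,169.5,.122);c=e+R[:,0]*.019;print(e,c,(R.T@(c-p)).round(4))
print("left/right",[(R.T@(onz(m,u,151,.122)-p)).round(4) for u in(304.3,345)])
e=(R.T@(np.array([.5124,.1665,.122])-p));print(e)
for u,v in((322.5,225),): print("hinge",(R.T@(onz(m,u,v,p[2]-.0124)-p)).round(4))
E
```

```text
[0.49592776 0.16161536 0.122     ] [0.51468907 0.16461689 0.12193453] [0.044  0.0034 0.1019]
left/right [array([ 0.0414, -0.0144,  0.1019]), array([0.0414, 0.0211, 0.1019])]
[0.04201552 0.00114848 0.10188109]
hinge [0.0093 0.001  0.0124]
```

Emit:
servo_tool(
  moves="0.02 0.002 0 0 0; 0.042 0.003 0 0 0; 0.042 0.003 0 0 0; 0.042 0.003 0.015 0 0; 0.042 0.003 0.025 0 0; 0.042 0.003 0.035 0 0; 0.042 0.003 0.045 0 0; 0.042 0.003 0.045 0 0",
)

```text
time: 4.83
position: [0.5121, 0.1637, 0.1781]
tool_rot: [0.997, 0.077, -0.003, 0.0]
ft_force: [-0.1, -0.4, -1.9]
grip_width: 0.0117
grip_force: 30.0
```

Emit:
servo_tool(
  moves="0 0 0.01 0 0; 0 0 0.02 0 0; 0 0 0.03 0 0; 0 0 0.036 0 0; 0 0 0.036 0 0",
)

```text
time: 5.25
position: [0.5128, 0.1644, 0.1428]
tool_rot: [0.997, 0.078, -0.002, 0.0]
ft_force: [-0.1, -0.6, -1.7]
grip_width: 0.0117
grip_force: 30.0
```

Emit:
servo_tool(
  moves="0 0 0.002 0 0; 0 0 0.004 0 0; 0 0 0.005 0 0; 0 0 0.0055 0 0; 0 0 0.0055 0 0",
)

```text
time: 5.67
position: [0.5142, 0.1646, 0.1392]
tool_rot: [0.997, 0.078, 0.0, -0.0]
ft_force: [-0.6, 0.0, -1.9]
grip_width: 0.0114
grip_force: 30.0
```

Emit:
servo_tool(
  moves="0 0 0.001 0 0; 0 0 0.002 0 0; 0 0 0.003 0 0; 0 0 0.003 0 0",
)

```text
time: 6.0
position: [0.5145, 0.1646, 0.1384]
tool_rot: [0.997, 0.078, 0.001, 0.0]
ft_force: [-3.5, -0.1, 13.1]
grip_width: 0.0117
grip_force: 30.0
```

Contact came at exactly the expected seated height. Release and rise.

Emit:
servo_tool(
  moves="0 0 -0.001 0 0.03; 0 0 -0.001 0 0.03; 0 0 -0.001 0 0.03; 0 0 -0.001 0 0.03; 0 0 -0.02 0 0.03; 0 0 -0.045 0 0.03; 0 0 -0.075 0 0.03; 0 0 -0.09 0 0.03; 0 0 -0.09 0 0.03",
)

```text
time: 6.75
position: [0.5167, 0.1649, 0.2295]
tool_rot: [0.997, 0.078, 0.004, -0.0]
ft_force: [0.9, 0.5, 1.0]
grip_width: 0.03
grip_force: 0.0
```

```bash
python3 - <<'E'
from h import *
from scipy.spatial.transform import Rotation as Ro
o=get_obs();im=cams.camera("wrist");m=cams.camera_model("wrist");sc=cams.camera("scene")
R=Ro.from_quat(o["tool_rot"]).as_matrix();p=np.array(o["position"]);print(o["time"],p,o["grip_width"],R[:,0].round(3))
k=cv2.inRange(cv2.cvtColor(im,cv2.COLOR_BGR2HSV),(0,170,60),(6,255,255));n,l,st,ce=cv2.connectedComponentsWithStats(k)
for i in range(1,n):
    if st[i][4]>60: print(st[i],ce[i].round(1),"tab",(R.T@(onz(m,*ce[i],.153)-p)).round(4),"handle",(R.T@(onz(m,*ce[i],.167)-p)).round(4),onz(m,*ce[i],.153).round(4))
a=cv2.resize(im[60:260,200:440],None,fx=1.65,fy=1.65);b=cv2.resize(sc[90:200,330:462],None,fx=3,fy=3)
cv2.imwrite("pics/s4.png",np.hstack([a,b]) if a.shape[0]==b.shape[0] else print(a.shape,b.shape))
E
```

```text
6.75 [0.51667658 0.16487753 0.2294538 ] 0.030015856913651086 [0.988 0.155 0.008]
[304 116  34  15 501] [320.6 122.9] tab [ 0.0653 -0.0002  0.077 ] handle [ 0.0662 -0.0002  0.063 ] [0.5818 0.1753 0.153 ]
[314 188  14  40 463] [320.7 208.8] tab [-0.004  -0.0001  0.0764] handle [ 0.001  -0.0001  0.0625] [0.5133 0.1644 0.153 ]
```

View pics/s4.png

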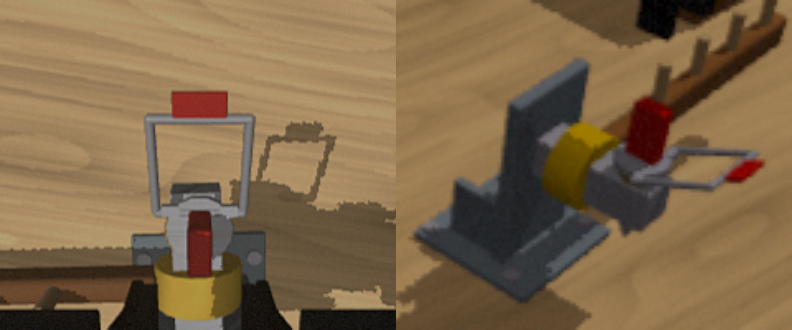

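The pin is seated on the brass, with its loop pointing straight out past the shaft end (tab at (320.6,123) in the wrist view). Now I'll close the fingers and press the tab at about 70 mm from the pin axis.

Emit:
servo_tool(
  moves="0.03 0 0 0 0; 0.06 0 0 0 0; 0.067 0 0.01 0 0; 0.067 0 0.03 0 0; 0.067 0 0.05 0 0; 0.067 0 0.065 0 0; 0.067 0 0.075 0 0; 0.067 0 0.083 0 0; 0.067 0 0.09 0 0; 0.067 0 0.097 0 0",
)

```text
time: 7.68
position: [0.5802, 0.1749, 0.1283]
tool_rot: [0.997, 0.078, -0.0, -0.0]
ft_force: [-0.1, 0.3, -0.4]
grip_width: 0.0005
grip_force: 0.1
```

Emit:
servo_tool(
  moves="0 0 0.007 0 0; 0 0 0.014 0 0; 0 0 0.02 0 0; 0 0 0.026 0 0; 0 0 0.028 0 0; 0 0 0.028 0 0; 0 0 0.028 0 0",
)

```text
time: 8.27
position: [0.5804, 0.1749, 0.1011]
tool_rot: [0.997, 0.078, 0.0, -0.0]
ft_force: [0.2, 0.2, 0.6]
grip_width: 0.0003
grip_force: 0.0
```

Now rise clear and look.

Emit:
servo_tool(
  moves="0.005 0 -0.02 0 0; 0.01 0 -0.05 0 0; 0.01 0 -0.085 0 0; 0.01 0 -0.12 0 0; 0.01 0 -0.15 0 0; 0.01 -0.02 -0.16 0 0; 0.01 -0.02 -0.16 0 0; 0.01 -0.02 -0.16 0 0",
)

```text
time: 8.93
position: [0.5871, 0.1967, 0.2622]
tool_rot: [0.997, 0.079, 0.001, 0.0]
ft_force: [0.6, -1.0, -0.1]
grip_width: 0.0002
grip_force: 0.0
```

```bash
python3 - <<'E'
from h import *
o=get_obs();print(o["time"],o["position"],o["ft_force"])
sc=cams.camera("scene");t=cams.camera("top")
b=cv2.resize(sc[90:200,330:462],None,fx=3,fy=3);a=cv2.resize(t[130:240,180:312],None,fx=3,fy=3);c=cv2.resize(sc[250:360,170:302],None,fx=3,fy=3)[:,:]
cv2.imwrite("pics/s5.png",cv2.resize(np.hstack([b,c]),None,fx=1,fy=1));cv2.imwrite("pics/t5.png",a)
E
```

```text
8.9333 [0.58706651 0.19674491 0.26216904] [ 0.6140019  -1.00553014 -0.13875039]
```

View pics/s5.png

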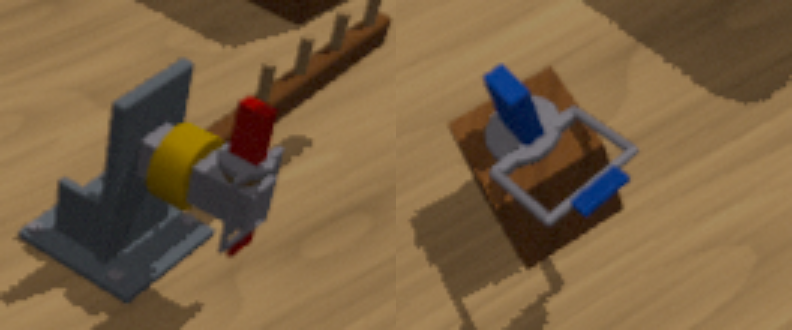

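The loop has snapped down over the shaft end with its tab hanging below. The flange is still on the brass, with the handle at the same pixels as before. The blue pin is untouched in its stand.

```bash
python3 -c "
from rig import job
print(job.hand_in())"
```

```text
the job is handed in; nothing more can be done
None
```

The red pin is seated through the brass-mouthed hole with its loop snapped shut over the shaft end, the blue pin was never touched, and I handed the job in at about 9 s; no verdict was returned.

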